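Swing the charging arm to the torch

ROBOT

A 6-joint arm with a two-finger parallel gripper is mounted at the origin on the work surface. World frame = base frame: x ahead of the robot, y to its left, z up, the work surface at z = 0. Lengths are in m, angles in rad, forces in N, time in s.
With the tool pointing down it reaches from about 0.35 to 0.975 m from the base axis. Payload 4.9 kg.
Tool frame: the origin (TCP) lies midway between the tips of the shut fingers; the grasp point (between the pads) lies 19 mm behind it; z points along the fingers, y is the direction in which the jaws open and shut (so a half turn about z gives the same grasp; the last joint's range is limited). The gripper opens to 85 mm and grips with 20 to 120 N. Pads are 22 mm wide; open, the fingers measure 114 mm over their backs; the gripper's body (76 mm by 85 mm) begins 54 mm behind the grasp point. The pads swing forward as they close: fully open they stand 13 mm farther back than shut.
Start: joints at [-1.302, 0.053, 1.613, -0, 1.476, -0.119], TCP at [0.236, -0.579, 0.231] pointing down, gripper open.
Joint ranges: [-3.01, 3.01], [-1.01, 2.22], [0.06, 2.58], [-1.02, 4.17], [0.09, 2.62], [-3.14, 3.14]. Speed limits (rad/s): [2.57, 2.57, 3.14, 3.14, 3.14, 3.14].

INTERFACE

Orientations are given as a unit quaternion [w, x, y, z].
In Python, from plant import manip gives the robot as it stands. The module is installed in compiled form; this text tells all that it offers.
- The arm moves only by the tool move_arm, never from a script. Its argument "rows" is a list of rows, each an object of numbers: "tx", "ty", "tz": the shift along the tool's x, y, z in m; "ax", "ay", "az": the turn, a rotation vector about the tool's x, y, z in degrees; "jaw": the closure in counts, from 0 (fully open) to 255 (shut). In form: [{"tx": .., "ty": .., "tz": .., "ax": .., "ay": .., "az": .., "jaw": ..}, ...]. A call has 1 to 12 rows; each row shifts and turns the pose as measured when the row begins, along the tool's axes as they then stand; what a row does not reach is not made up. A row lasts 1/10 s, in which the tool goes at most 50 mm and 8.59 degrees, less where a joint would pass 70% of its speed; a pose out of reach is approached as far as the arm can. A call with a gripper value outside its range is refused whole. The fingers move at their own pace and stop on an object; the grip force is fixed at half the most. Time passes only in rows, so rows that do not move let the fingers close. It gives the time, the measured TCP pose, the force and the opening at its end, in the units of the state.
- manip.state(): the state, without advancing time (a new reading comes with each control period).
- manip.grab_frame(name): name is "scene" or "top" or "wrist"; returns a dict with "color" (480x640x3 uint8, red, green, blue), "intrinsics" (3x3 intrinsics, pixels), "dist_coeffs" ([k1, k2, p1, p2, k3] as OpenCV has them; the pictures are not rectified), "R" (3x3) and "t" (3): a world point X has camera coordinates R X + t. Camera axes: x right, y down, z forward; pixel columns grow to the right and rows downward; lengths in m; the calibration is good to about 2 mm. A picture is of the moment at which its call begins. There is no depth.
- manip.job_done(): hands the job in, once; it reports no verdict.
The state is a dict: "time": time; "joint_pos": joint angles; "joint_vel": joint speeds; "joint_efforts": joint torques, N m; "tool_pos": TCP position; "tool_rot": TCP orientation; "contact_force": force on the tool from outside, world axes, zero at the start; "ft_torque": the same for the moment, N m; "gripper_width": opening from 0.0 (shut) to 1.0 (fully open).
Only numpy, scipy, OpenCV 4.12 (cv2) and the standard library are available. Lean on these libraries where they do the work, as an engineer would, in place of code of your own. Each camera call takes 0.05 s, during which the arm holds its last target.

TASK

The torch needs charging: with a fingertip, push the swinging contact arm of the charging board round until it points straight at the torch, wherever the torch stands, then press the round start button fully in and let it come back out. Push the arm gently and do not pinch it. Leave the torch and all the other things standing where they are, without lifting any.

Things in the scene. Friction and masses are not known exactly. Their poses are not given: they have to be found in the camera images.
- board: Fixed plywood charging board 350 x 420 x 18 mm. Origin: on its underside, straight below the contact arm's pivot; own z up. It spans -150 to 200 mm in own x, +-210 mm in y, yaw within 0.35 rad. Three flat rubber places, 72 mm wide, lie 150 mm from the pivot at +60, 0, -60 degrees from own +x; torch, lantern and radio stand on them in any order. Start button at x -115 mm, y 0.
- contact_arm (a joint): Angle (rad) of the contact arm about its upright pivot, anticlockwise seen from above; 0 = along the board's own +x. Range -1.6 to 2.7; it starts between 1.7 and 2.35, on the board's +y side. Dry friction of 0.12 N m (1.7 N at 70 mm from the pivot): it stays where it is left.
- pointer_tip (a point): End of the contact arm, 100 mm from the pivot, 62 mm above the board's underside; x axis outward along the arm, z up; it turns with the arm. The arm is a level black bar 14 mm wide with upright sides, 47 to 77 mm above the board's underside, from a round boss of 46 mm diameter on the pivot to a steel nose 8 mm wide.
- torch: Small hand torch of blue plastic standing loose on its tail, 100 mm tall: a slim stem 28 mm in diameter with a flared head 46 mm in diameter at the top and a round lens. Origin: centre of its underside, own z up.
- start_top (a point): Centre of the top face of the start button, a round black button 32 mm in diameter in a grey housing on the board, near the edge towards the robot. It is pressed straight down.
- start (a joint): Travel of the start button (m): 0 = out, 0.006 = fully in. A spring pushes it back; fully in takes 5 N.
- lantern: Squat camping lantern of blue plastic with a white drum, 58 mm in diameter, 78 mm tall with a thin wire handle to 92 mm, standing loose on one of the places; to be left alone. Origin: centre of its underside.
- radio: Pocket radio, an upright blue box 34 x 50 mm, 89 mm tall, standing loose on one of the places; to be left alone. Origin: centre of its underside.
- mug: Steel mug, 72 mm in diameter, 80 mm tall, standing loose on the board's corner towards the robot and +y; to be left alone. Origin: centre of its underside.
- snap_box: Clear plastic box with a snap lid, 81 x 101 x 48 mm, lying loose on the board's corner towards the robot and -y; to be left alone. Origin: centre of its underside.
- bowl: White ceramic bowl, 130 mm in diameter, 55 mm tall, in the top one of three stacked green trays (0.27 m tall) at the left side of the table; to be left alone. Origin: centre of its underside.
- jar: Amber glass jar with a white lid, 64 mm in diameter, 95 mm tall, standing loose on the table right of the board; to be left alone. Origin: centre of its underside.
- wrench: Steel wrench 180 mm long, lying loose on the table right of the board; to be left alone. Origin: centre of its underside.

How it is judged:
By the outcome, as a careful person would: the job done as asked, in the order asked, and still so for the second after the job is handed in, with the robot touching nothing.
It also fails if it takes over 48 s, if anything falls off the work surface, if the arm or the gripper's body presses on something with over 40 N, if the wrist force passes 120 N, or if a joint passes its speed limit or range.

## Working session

There is one attempt and no reset: what is moved stays moved. The work goes in short steps, Python scripts to look and compute and a tool call to move; the robot and the scene stay as the last step left them, time stands still between calls to the robot, and variables do not carry over. Pictures are saved under pics/ and viewed, and the job is handed in when it is done.

Besides the shell and the picture viewer there is one more tool, called after "Emit:" by a JSON object that holds its "name" and its "arguments". move_arm: Moves the arm, as the interface text tells. Its arguments: {"type":"object","properties":{"rows":{"type":"array"}},"required":["rows"]}

```bash
mkdir -p pics
cat > h.py <<'E'
import numpy as np, cv2, json
from plant import manip
def grab(n, f):
    d=manip.grab_frame(n); cv2.imwrite('pics/'+f+'.png', d['color'][:,:,::-1]); np.savez('pics/'+f+'.npz',**{k:np.array(v) for k,v in d.items()}); return d
def load(f): return dict(np.load('pics/'+f+'.npz'))
def ray(d,u,v):
    p=cv2.undistortPoints(np.array([[[u,v]]],float),np.array(d['intrinsics'],float),np.array(d['dist_coeffs'],float))[0,0]
    R=np.array(d['R']);t=np.array(d['t']); return -R.T@t, R.T@np.array([p[0],p[1],1.])
def onz(d,u,v,z):
    c,r=ray(d,u,v); return c+r*(z-c[2])/r[2]
def proj(d,X):
    R=np.array(d['R']);p,_=cv2.projectPoints(np.array(X,float).reshape(-1,1,3),cv2.Rodrigues(R)[0],np.array(d['t'],float),np.array(d['intrinsics'],float),np.array(d['dist_coeffs'],float)); return p[:,0]
E
python3 - <<'E'
from h import *
for n in ['scene','top','wrist']:
    d=grab(n,n+'0'); print(n, -np.array(d['R']).T@d['t'])
print(manip.state())
E
```

```text
scene [1.31192897 0.07789241 1.39640083]
top [0.48515263 0.03740754 1.67849191]
wrist [ 0.31411655 -0.54643829  0.37258337]
{'time': 0.15, 'joint_pos': array([-1.30203243e+00,  5.32123842e-02,  1.61398721e+00, -1.37774620e-05,
        1.47601791e+00, -1.19012755e-01]), 'joint_vel': array([-9.30982034e-04, -2.74148575e-03, -5.42860752e-03, -3.16114770e-04,
       -4.38008702e-04, -8.99623855e-06]), 'joint_efforts': array([ 8.47566685e-05, -3.94243455e+01, -3.70720875e+01, -2.34419676e-04,
        4.59377145e-03,  1.46566134e-05]), 'tool_pos': array([ 0.2361889 , -0.57811846,  0.23033585]), 'tool_rot': array([-8.09637432e-04,  9.81262018e-01,  1.92676391e-01, -6.76121573e-05]), 'contact_force': array([1.15168229, 0.46217891, 1.02518229]), 'ft_torque': array([ 0.02465746, -0.02639338, -0.10567095]), 'gripper_width': 1.0085502332579805}
```

View pics/scene0.png

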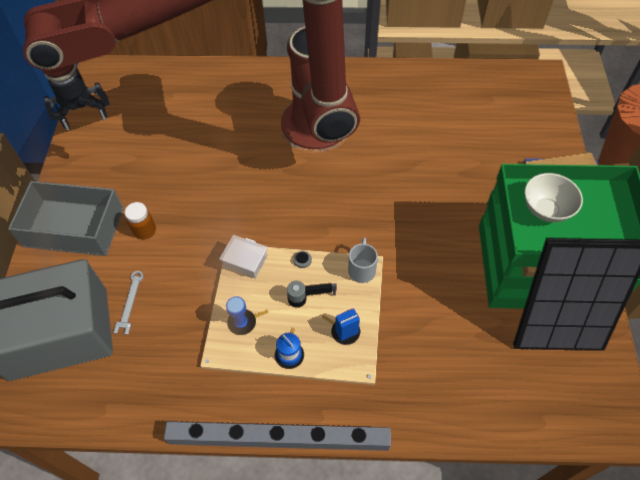

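View pics/top0.png

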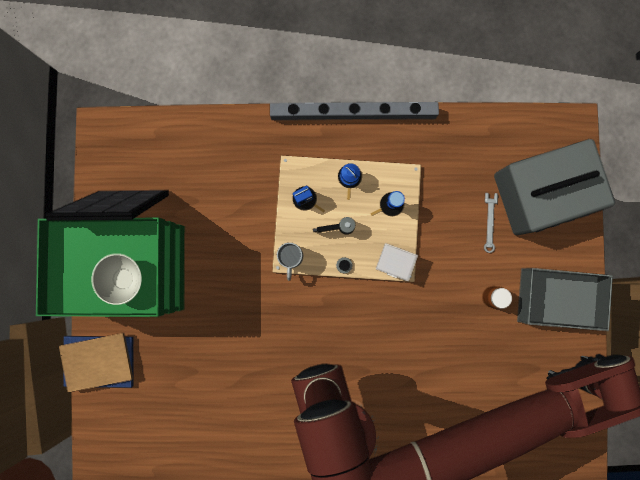

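View pics/wrist0.png

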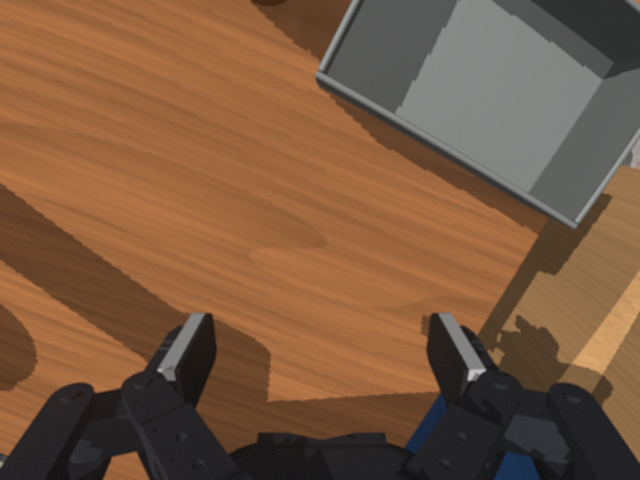

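Run:
```python
from h import *
for n,(x0,y0,x1,y1) in {'top0':(265,145,435,290),'scene0':(195,225,395,390)}.items():
    im=cv2.imread(f'pics/{n}.png')[y0:y1,x0:x1]
    im=cv2.resize(im,None,fx=4 if n=='scene0' else 4.5,fy=4 if n=='scene0' else 4.5,interpolation=cv2.INTER_CUBIC); 
    im=im[:600,:800];cv2.imwrite(f'pics/{n}_z.png',im);print(im.shape)
```

```text
(600, 765, 3)
(600, 800, 3)
```

View pics/top0_z.png

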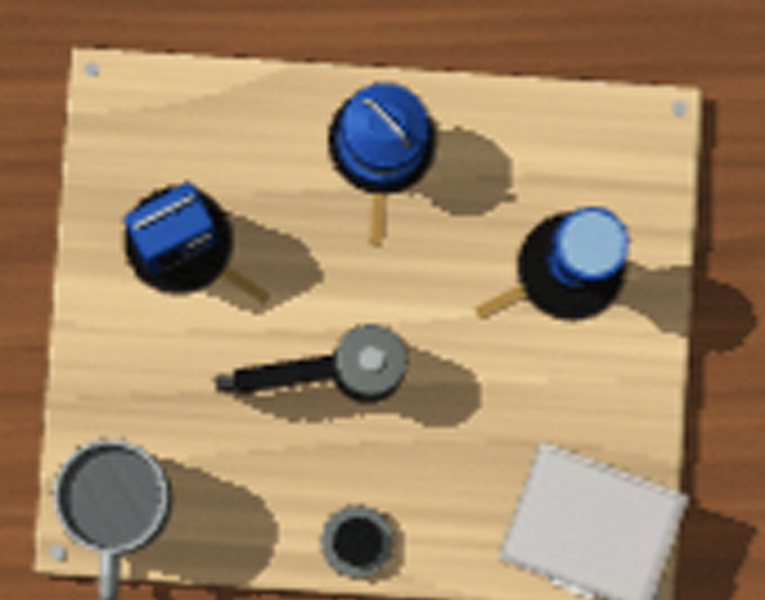

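View pics/scene0_z.png

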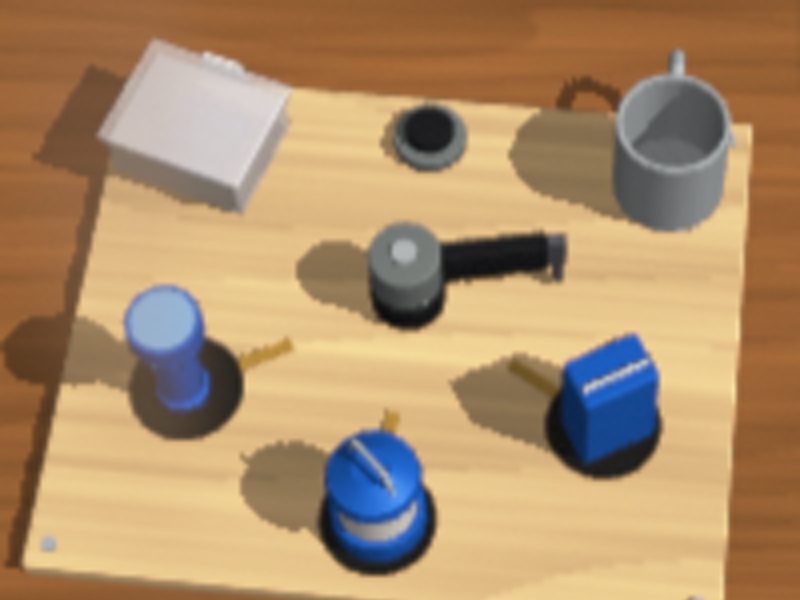

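The top view shows the torch (light-blue lens) on the −60° place at about (395,200), the lantern at the 0° place (350,175), and the radio at +60° (304,197). The arm points from the boss at (347,226) to its nose at (315,230). Next I'll measure these points.

Run:
```python
from h import *
T=load('top0');S=load('scene0')
s=4.5;
t=lambda u,v:(265+(u+.5)/4.5-.5,145+(v+.5)/4.5-.5)
c=lambda u,v:(195+(u+.5)/4-.5,225+(v+.5)/4-.5)
def tri(a,b):
    c1,r1=ray(T,*a);c2,r2=ray(S,*b);r1/=np.linalg.norm(r1);r2/=np.linalg.norm(r2)
    k=np.linalg.lstsq(np.stack([r1,-r2],1),c2-c1,rcond=None)[0]
    p,q=c1+k[0]*r1,c2+k[1]*r2; return (p+q)/2,np.linalg.norm(p-q)
for n,a,b in [('lens',(594,242),(164,318)),('capsilver',(372,358),(404,250)),('bosstop',(372,361),(405,252)),('btn',(358,542),(432,129)),('nose',(224,382),(556,243)),
  ('lantern',(384,117),None),]:
    if b: print(n,*[np.round(x,4) for x in tri(t(*a),c(*b))])
print('place torch',onz(T,*t(571,265),.018),onz(S,*c(186,386),.018))
print('corners',[np.round(onz(T,*t(*p),.018),4) for p in [(72,48),(700,90),(36,570)]])
# masks: lens in full img
im=T['color'];hsv=cv2.cvtColor(im,cv2.COLOR_RGB2HSV)
for D,n,roi in [(T,'T',(375,180,415,225)),(S,'S',(220,290,255,335))]:
    hsv=cv2.cvtColor(D['color'],cv2.COLOR_RGB2HSV);x0,y0,x1,y1=roi
    h=hsv[y0:y1,x0:x1]; m=((h[...,0]>95)&(h[...,0]<125)&(h[...,1]>60)&(h[...,1]<165)&(h[...,2]>120)).astype(np.uint8)
    k,l,st,ce=cv2.connectedComponentsWithStats(m); 
    for i in range(1,k):
        if st[i,4]>20: print(n,st[i],ce[i]+[x0,y0], onz(D,*(ce[i]+[x0,y0]),.118))
```

```text
lens [ 0.6872 -0.1602  0.1198] 0.0034
capsilver [ 0.6196 -0.0241  0.0825] 0.0022
bosstop [ 0.6181 -0.0241  0.0771] 0.0026
btn [ 0.5042 -0.015   0.0333] 0.0038
nose [0.6061 0.0691 0.07  ] 0.0011
place torch [ 0.68549289 -0.15950588  0.018     ] [ 0.68400352 -0.15890111  0.018     ]
corners [array([0.8332, 0.169 , 0.018 ]), array([ 0.8016, -0.2472,  0.018 ]), array([0.4877, 0.1934, 0.018 ])]
T [ 14  11  16  15 179] [396.37988827 198.31843575] [ 0.68786222 -0.16151409  0.118     ]
S [  6   7  21  31 379] [237.29287599 309.49868074] [ 0.70013259 -0.15354308  0.118     ]
```

```bash
cat >> h.py <<'E'
from scipy.spatial.transform import Rotation as Ro
def pose(s=None):
    s=s or manip.state(); q=s['tool_rot']; return np.array(s['tool_pos']),Ro.from_quat([q[1],q[2],q[3],q[0]])
def tgt(psi): # tool x at heading psi, z down
    x=np.array([np.cos(psi),np.sin(psi),0]);z=np.array([0,0,-1.]);return Ro.from_matrix(np.stack([x,np.cross(z,x),z],1))
def plan(P,psi,n):
    p,R=pose(); w=(R.inv()*tgt(psi)).as_rotvec(); out=[]
    for i in range(n):
        d=R.inv().apply((np.array(P)-p)/(n-i)); out.append(dict(zip(['tx','ty','tz'],np.round(d,4)))|dict(zip(['ax','ay','az'],np.round(np.degrees(w/n),2))))
        p=p+R.apply(d); R=R*Ro.from_rotvec(w/n)
    for o in out: print({k:float(v) for k,v in o.items()})
PIV=np.array([.618,-.024])
E
python3 - <<'E'
from h import *
T=load('top0');t=lambda u,v:(265+(u+.5)/4.5-.5,145+(v+.5)/4.5-.5)
print('mug',onz(T,*t(112,495),.098),'radio',onz(T,*t(170,225),.107),'lantern',onz(T,*t(386,112),.09))
plan([.562,.040,.20],1.70,20)
E
```

```text
mug [0.53394971 0.13830435 0.098     ] radio [0.70187545 0.10085401 0.107     ] lantern [ 0.77510509 -0.03549473  0.09      ]
{'tx': 0.0268, 'ty': -0.0224, 'tz': 0.0016, 'ax': -0.0, 'ay': -0.0, 'az': -3.76}
{'tx': 0.0282, 'ty': -0.0206, 'tz': 0.0016, 'ax': -0.0, 'ay': -0.0, 'az': -3.76}
{'tx': 0.0295, 'ty': -0.0188, 'tz': 0.0016, 'ax': -0.0, 'ay': -0.0, 'az': -3.76}
{'tx': 0.0306, 'ty': -0.0168, 'tz': 0.0015, 'ax': -0.0, 'ay': -0.0, 'az': -3.76}
{'tx': 0.0317, 'ty': -0.0147, 'tz': 0.0015, 'ax': -0.0, 'ay': -0.0, 'az': -3.76}
{'tx': 0.0326, 'ty': -0.0126, 'tz': 0.0015, 'ax': -0.0, 'ay': -0.0, 'az': -3.76}
{'tx': 0.0333, 'ty': -0.0105, 'tz': 0.0015, 'ax': -0.0, 'ay': -0.0, 'az': -3.76}
{'tx': 0.0339, 'ty': -0.0083, 'tz': 0.0015, 'ax': -0.0, 'ay': -0.0, 'az': -3.76}
{'tx': 0.0344, 'ty': -0.006, 'tz': 0.0015, 'ax': -0.0, 'ay': -0.0, 'az': -3.76}
{'tx': 0.0347, 'ty': -0.0037, 'tz': 0.0015, 'ax': -0.0, 'ay': -0.0, 'az': -3.76}
{'tx': 0.0349, 'ty': -0.0015, 'tz': 0.0015, 'ax': -0.0, 'ay': -0.0, 'az': -3.76}
{'tx': 0.0349, 'ty': 0.0008, 'tz': 0.0015, 'ax': -0.0, 'ay': -0.0, 'az': -3.76}
{'tx': 0.0348, 'ty': 0.0031, 'tz': 0.0015, 'ax': -0.0, 'ay': -0.0, 'az': -3.76}
{'tx': 0.0345, 'ty': 0.0054, 'tz': 0.0015, 'ax': -0.0, 'ay': -0.0, 'az': -3.76}
{'tx': 0.0341, 'ty': 0.0076, 'tz': 0.0015, 'ax': -0.0, 'ay': -0.0, 'az': -3.76}
{'tx': 0.0335, 'ty': 0.0099, 'tz': 0.0015, 'ax': -0.0, 'ay': -0.0, 'az': -3.76}
{'tx': 0.0328, 'ty': 0.012, 'tz': 0.0015, 'ax': -0.0, 'ay': -0.0, 'az': -3.76}
{'tx': 0.0319, 'ty': 0.0142, 'tz': 0.0015, 'ax': -0.0, 'ay': -0.0, 'az': -3.76}
{'tx': 0.0309, 'ty': 0.0162, 'tz': 0.0015, 'ax': -0.0, 'ay': -0.0, 'az': -3.76}
{'tx': 0.0298, 'ty': 0.0182, 'tz': 0.0015, 'ax': -0.0, 'ay': -0.0, 'az': -3.76}
```

Emit:
{"name": "move_arm", "arguments": {"rows": [{"tx":0.027,"ty":-0.022,"tz":0,"ax":0,"ay":0,"az":-3.8,"jaw":255},{"tx":0.028,"ty":-0.02,"tz":0,"ax":0,"ay":0,"az":-3.8,"jaw":255},{"tx":0.03,"ty":-0.019,"tz":0,"ax":0,"ay":0,"az":-3.8,"jaw":255},{"tx":0.031,"ty":-0.017,"tz":0,"ax":0,"ay":0,"az":-3.8,"jaw":255},{"tx":0.032,"ty":-0.015,"tz":0,"ax":0,"ay":0,"az":-3.8,"jaw":255},{"tx":0.033,"ty":-0.013,"tz":0,"ax":0,"ay":0,"az":-3.8,"jaw":255},{"tx":0.033,"ty":-0.01,"tz":0,"ax":0,"ay":0,"az":-3.8,"jaw":255},{"tx":0.034,"ty":-0.008,"tz":0,"ax":0,"ay":0,"az":-3.8,"jaw":255},{"tx":0.034,"ty":-0.006,"tz":0,"ax":0,"ay":0,"az":-3.8,"jaw":255},{"tx":0.035,"ty":-0.004,"tz":0,"ax":0,"ay":0,"az":-3.8,"jaw":255}]}}

```text
time: 1.15
tool_pos: [0.3983, -0.2569, 0.2265]
tool_rot: [-0.004, 0.86, 0.51, 0.0]
contact_force: [0.4, -0.8, 0.1]
gripper_width: 0.001
```

Run:
```python
from h import *
p,R=pose();x=R.apply([1,0,0]);print(p,np.arctan2(x[1],x[0]),manip.state()['gripper_width'])
plan([.562,.040,.20],1.70,11)
```

```text
[ 0.39832004 -0.25691057  0.22654812] 1.0694182637661012 0.0012083836184879151
{'tx': 0.0308, 'ty': 0.0001, 'tz': 0.0025, 'ax': -0.02, 'ay': -0.03, 'az': -3.28}
{'tx': 0.0308, 'ty': 0.0019, 'tz': 0.0025, 'ax': -0.02, 'ay': -0.03, 'az': -3.28}
{'tx': 0.0306, 'ty': 0.0036, 'tz': 0.0025, 'ax': -0.02, 'ay': -0.03, 'az': -3.28}
{'tx': 0.0303, 'ty': 0.0054, 'tz': 0.0025, 'ax': -0.02, 'ay': -0.03, 'az': -3.28}
{'tx': 0.03, 'ty': 0.0071, 'tz': 0.0025, 'ax': -0.02, 'ay': -0.03, 'az': -3.28}
{'tx': 0.0295, 'ty': 0.0088, 'tz': 0.0025, 'ax': -0.02, 'ay': -0.03, 'az': -3.28}
{'tx': 0.029, 'ty': 0.0105, 'tz': 0.0025, 'ax': -0.02, 'ay': -0.03, 'az': -3.28}
{'tx': 0.0283, 'ty': 0.0121, 'tz': 0.0024, 'ax': -0.02, 'ay': -0.03, 'az': -3.28}
{'tx': 0.0276, 'ty': 0.0137, 'tz': 0.0024, 'ax': -0.02, 'ay': -0.03, 'az': -3.28}
{'tx': 0.0268, 'ty': 0.0153, 'tz': 0.0024, 'ax': -0.02, 'ay': -0.03, 'az': -3.28}
{'tx': 0.0259, 'ty': 0.0168, 'tz': 0.0024, 'ax': -0.02, 'ay': -0.03, 'az': -3.28}
```

Emit:
{"name": "move_arm", "arguments": {"rows": [{"tx":0.031,"ty":0,"tz":0.002,"ax":0,"ay":0,"az":-3.3,"jaw":255},{"tx":0.031,"ty":0.002,"tz":0.002,"ax":0,"ay":0,"az":-3.3,"jaw":255},{"tx":0.031,"ty":0.004,"tz":0.002,"ax":0,"ay":0,"az":-3.3,"jaw":255},{"tx":0.03,"ty":0.005,"tz":0.002,"ax":0,"ay":0,"az":-3.3,"jaw":255},{"tx":0.03,"ty":0.007,"tz":0.002,"ax":0,"ay":0,"az":-3.3,"jaw":255},{"tx":0.03,"ty":0.009,"tz":0.002,"ax":0,"ay":0,"az":-3.3,"jaw":255},{"tx":0.029,"ty":0.01,"tz":0.002,"ax":0,"ay":0,"az":-3.3,"jaw":255},{"tx":0.028,"ty":0.012,"tz":0.002,"ax":0,"ay":0,"az":-3.3,"jaw":255},{"tx":0.028,"ty":0.014,"tz":0.002,"ax":0,"ay":0,"az":-3.3,"jaw":255},{"tx":0.027,"ty":0.015,"tz":0.002,"ax":0,"ay":0,"az":-3.3,"jaw":255},{"tx":0.026,"ty":0.017,"tz":0.002,"ax":0,"ay":0,"az":-3.3,"jaw":255}]}}

```text
time: 2.25
tool_pos: [0.5607, 0.0591, 0.2024]
tool_rot: [-0.004, 0.648, 0.762, 0.001]
contact_force: [-0.7, -0.6, 0.9]
gripper_width: 0.002
```

Run:
```python
from h import *
p,R=pose();x=R.apply([1,0,0]);print(p,np.arctan2(x[1],x[0]),manip.state()['joint_pos'])
grab('wrist','wrist1')
plan([.562,.040,.058],1.70,6)
```

```text
[0.56070969 0.05909382 0.20242797] 1.7319262785607679 [-0.03013511 -0.07026334  1.78369953  0.00636217  1.43349509 -0.19216723]
{'tx': -0.004, 'ty': -0.0005, 'tz': 0.024, 'ax': -0.03, 'ay': -0.1, 'az': 0.35}
{'tx': -0.0039, 'ty': -0.0005, 'tz': 0.024, 'ax': -0.03, 'ay': -0.1, 'az': 0.35}
{'tx': -0.0039, 'ty': -0.0005, 'tz': 0.024, 'ax': -0.03, 'ay': -0.1, 'az': 0.35}
{'tx': -0.0039, 'ty': -0.0005, 'tz': 0.024, 'ax': -0.03, 'ay': -0.1, 'az': 0.35}
{'tx': -0.0038, 'ty': -0.0005, 'tz': 0.024, 'ax': -0.03, 'ay': -0.1, 'az': 0.35}
{'tx': -0.0038, 'ty': -0.0005, 'tz': 0.024, 'ax': -0.03, 'ay': -0.1, 'az': 0.35}
```

View pics/wrist1.png

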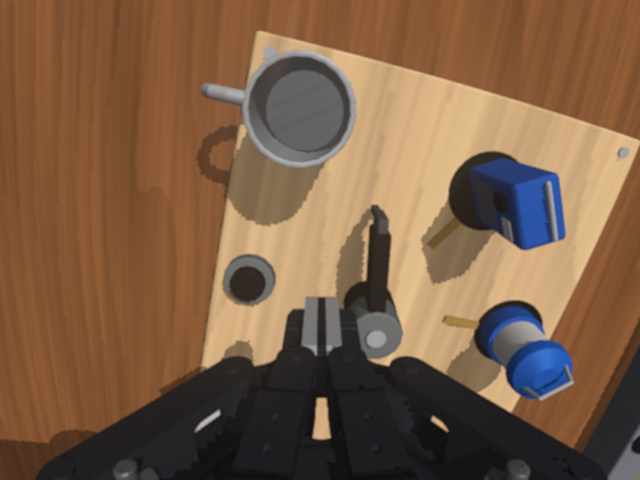

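Emit:
{"name": "move_arm", "arguments": {"rows": [{"tx":-0.005,"ty":-0.0005,"tz":0.024,"ax":0,"ay":-0.1,"az":0.3,"jaw":255},{"tx":-0.004,"ty":-0.0005,"tz":0.024,"ax":0,"ay":-0.1,"az":0.3,"jaw":255},{"tx":-0.004,"ty":-0.0005,"tz":0.024,"ax":0,"ay":-0.1,"az":0.3,"jaw":255},{"tx":-0.004,"ty":0,"tz":0.024,"ax":0,"ay":-0.1,"az":0.3,"jaw":255},{"tx":-0.004,"ty":0,"tz":0.022,"ax":0,"ay":-0.1,"az":0.3,"jaw":255},{"tx":-0.004,"ty":0,"tz":0.02,"ax":0,"ay":-0.1,"az":0.3,"jaw":255}]}}

```text
time: 2.9
tool_pos: [0.5663, 0.0404, 0.062]
tool_rot: [0.002, 0.657, 0.754, 0.001]
contact_force: [-0.4, 0.5, -0.1]
gripper_width: 0.001
```

```bash
cat >> h.py <<'E'
def where():
    p,R=pose();x=R.apply([1,0,0]);psi=np.arctan2(x[1],x[0]); d=PIV-p[:2]
    # pivot in tool frame
    L=R.inv().apply([d[0],d[1],0]); print('p',p.round(4),'psi',psi.round(4),'pivot in tool',L.round(4),'tilt',R.apply([0,0,1]).round(4), 'F',manip.state()['contact_force'].round(2))
E
python3 - <<'E'
from h import *
where(); d=grab('top','top2'); 
im=cv2.resize(d['color'][145:290,265:435,::-1],None,fx=4,fy=4,interpolation=cv2.INTER_CUBIC); cv2.imwrite('pics/top2z.png',im)
grab('wrist','wrist2')
E
```

```text
p [0.5663 0.0404 0.062 ] psi 1.7087 pivot in tool [-0.0709  0.0423  0.0002] tilt [ 0.0034 -0.001  -1.    ] F [-0.42  0.54 -0.11]
```

View pics/wrist2.png

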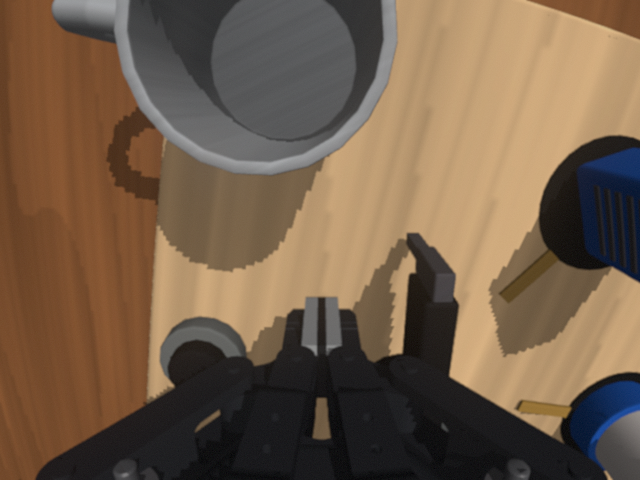

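View pics/top2z.png

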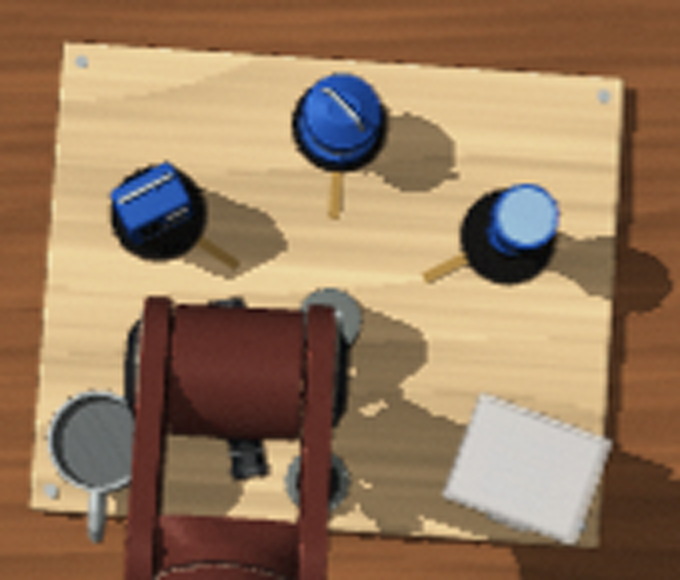

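Emit:
{"name": "move_arm", "arguments": {"rows": [{"tx":0,"ty":0.005,"tz":0,"ax":0,"ay":0,"az":0,"jaw":255},{"tx":0,"ty":0.005,"tz":0,"ax":0,"ay":0,"az":0,"jaw":255},{"tx":0,"ty":0.005,"tz":0,"ax":0,"ay":0,"az":0,"jaw":255},{"tx":0,"ty":0.003,"tz":0,"ax":0,"ay":0,"az":0,"jaw":255}]}}

```text
time: 3.4
tool_pos: [0.5852, 0.0431, 0.0634]
tool_rot: [0.001, 0.657, 0.754, 0.0]
contact_force: [0.7, -1.0, -0.5]
gripper_width: -0.0
```

Run:
```python
from h import *
where(); grab('wrist','wrist3')
```

```text
p [0.5852 0.0431 0.0634] psi 1.7083 pivot in tool [-0.071   0.0233  0.0001] tilt [ 2.1e-03 -5.0e-04 -1.0e+00] F [ 0.69 -1.   -0.48]
```

View pics/wrist3.png

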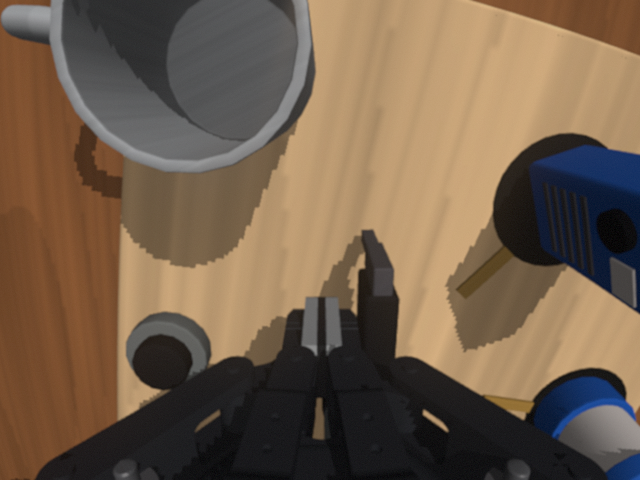

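Emit:
{"name": "move_arm", "arguments": {"rows": [{"tx":0.001,"ty":0.005,"tz":0,"ax":0,"ay":0,"az":4,"jaw":255},{"tx":0.0015,"ty":0.005,"tz":0,"ax":0,"ay":0,"az":4,"jaw":255},{"tx":0.0015,"ty":0.005,"tz":0,"ax":0,"ay":0,"az":4,"jaw":255},{"tx":0.0015,"ty":0.005,"tz":0,"ax":0,"ay":0,"az":4,"jaw":255},{"tx":0.0015,"ty":0.005,"tz":0,"ax":0,"ay":0,"az":4,"jaw":255},{"tx":0.0015,"ty":0.005,"tz":0,"ax":0,"ay":0,"az":4,"jaw":255}]}}

```text
time: 4.05
tool_pos: [0.6147, 0.0508, 0.0644]
tool_rot: [-0.001, 0.804, 0.595, -0.002]
contact_force: [-1.6, 0.0, -0.2]
gripper_width: 0.002
```

Run:
```python
from h import *
where(); grab('wrist','wrist4')
```

```text
p [0.6147 0.0508 0.0644] psi 1.2743 pivot in tool [-0.0706  0.025   0.0001] tilt [-0.0043 -0.0017 -1.    ] F [-1.6   0.03 -0.21]
```

View pics/wrist4.png

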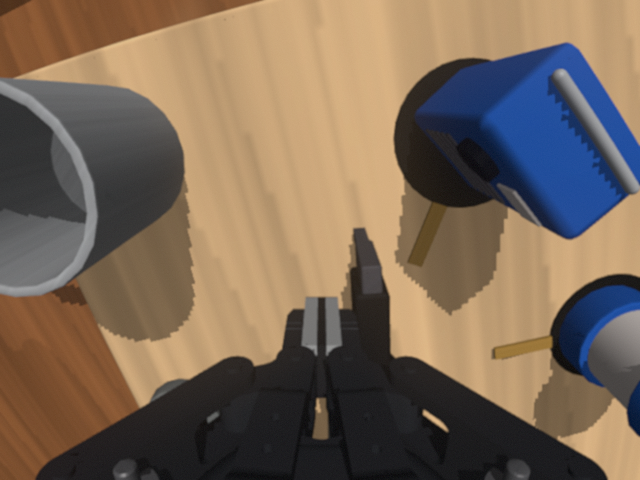

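Emit:
{"name": "move_arm", "arguments": {"rows": [{"tx":0.0015,"ty":0.005,"tz":0.001,"ax":0,"ay":0,"az":4,"jaw":255},{"tx":0.0015,"ty":0.005,"tz":0.001,"ax":0,"ay":0,"az":4,"jaw":255},{"tx":0.0015,"ty":0.005,"tz":0,"ax":0,"ay":0,"az":4,"jaw":255},{"tx":0.0015,"ty":0.005,"tz":0,"ax":0,"ay":0,"az":4,"jaw":255},{"tx":0.0015,"ty":0.005,"tz":0,"ax":0,"ay":0,"az":4,"jaw":255},{"tx":0.0015,"ty":0.005,"tz":0,"ax":0,"ay":0,"az":4,"jaw":255},{"tx":0.0015,"ty":0.005,"tz":0,"ax":0,"ay":0,"az":4,"jaw":255},{"tx":0.0015,"ty":0.005,"tz":0,"ax":0,"ay":0,"az":4,"jaw":255},{"tx":0.0015,"ty":0.005,"tz":0,"ax":0,"ay":0,"az":4,"jaw":255},{"tx":0.0015,"ty":0.005,"tz":0,"ax":0,"ay":0,"az":4,"jaw":255}]}}

```text
time: 5.1
tool_pos: [0.6624, 0.0383, 0.0635]
tool_rot: [-0.004, 0.961, 0.277, -0.005]
contact_force: [-1.0, 1.3, -0.9]
gripper_width: -0.001
```

Run:
```python
from h import *
where(); grab('wrist','wrist5')
```

```text
p [0.6624 0.0383 0.0635] psi 0.5616 pivot in tool [-0.0708  0.0291  0.0002] tilt [-0.0111  0.0042 -0.9999] F [-1.01  1.29 -0.88]
```

View pics/wrist5.png

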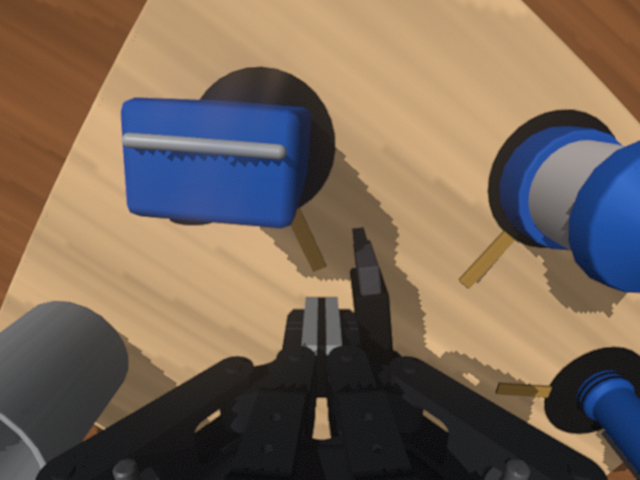

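Emit:
{"name": "move_arm", "arguments": {"rows": [{"tx":0.0015,"ty":0.0055,"tz":0,"ax":-0.25,"ay":0.2,"az":4,"jaw":255},{"tx":0.0015,"ty":0.0055,"tz":0,"ax":-0.25,"ay":0.2,"az":4,"jaw":255},{"tx":0.0015,"ty":0.0055,"tz":0,"ax":0,"ay":0,"az":4,"jaw":255},{"tx":0.0015,"ty":0.0055,"tz":0,"ax":0,"ay":0,"az":4,"jaw":255},{"tx":0.0015,"ty":0.0055,"tz":0,"ax":0,"ay":0,"az":4,"jaw":255},{"tx":0.0015,"ty":0.0055,"tz":0,"ax":0,"ay":0,"az":4,"jaw":255},{"tx":0.0015,"ty":0.0055,"tz":0,"ax":0,"ay":0,"az":4,"jaw":255},{"tx":0.0015,"ty":0.0055,"tz":0,"ax":0,"ay":0,"az":4,"jaw":255},{"tx":0.0015,"ty":0.0055,"tz":0,"ax":0,"ay":0,"az":4,"jaw":255},{"tx":0.0015,"ty":0.0055,"tz":0,"ax":0,"ay":0,"az":4,"jaw":255}]}}

```text
time: 6.15
tool_pos: [0.6919, -0.0046, 0.0648]
tool_rot: [-0.005, 0.998, -0.07, 0.002]
contact_force: [0.5, 1.8, -1.0]
gripper_width: -0.003
```

Run:
```python
from h import *
where(); grab('wrist','wrist6')
```

```text
p [ 0.6919 -0.0046  0.0648] psi -0.1401 pivot in tool [-0.0705  0.0295 -0.0005] tilt [ 0.0046  0.0101 -0.9999] F [ 0.55  1.84 -0.99]
```

View pics/wrist6.png

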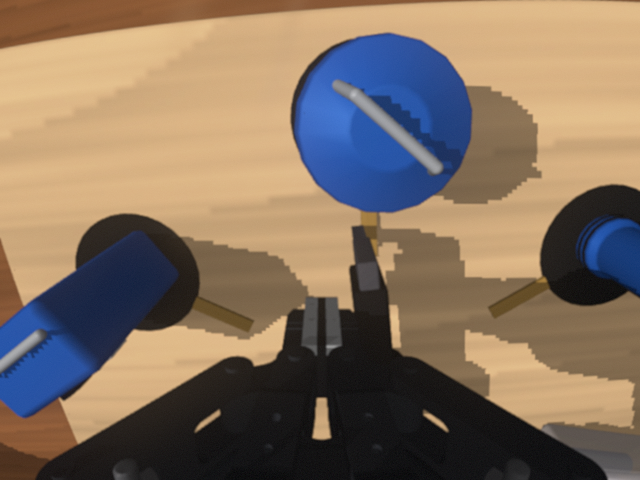

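Run:
```python
from h import *
d=load('wrist6')
im=cv2.resize(d['color'][200:330,300:430,::-1],None,fx=4.5,fy=4.5,interpolation=cv2.INTER_CUBIC);cv2.imwrite('pics/w6z.png',im)
for z in (.058,.066,.077):
    n=onz(d,358,228,z); print(z,n,np.arctan2(*(n[:2]-PIV)[::-1]),np.linalg.norm(n[:2]-PIV))
a=proj(d,[[*(PIV+r*np.array([np.cos(t),np.sin(t)])),.077] for t in (-.1,-.14) for r in (.1,.09,.08,.07)]);print(a.round(0))
```

```text
0.058 [ 0.72642307 -0.0248092   0.058     ] -0.00746323922250224 0.10842609246894722
0.066 [ 0.72899864 -0.02443985  0.066     ] -0.0039626432362754056 0.11099951569969135
0.077 [ 0.73254005 -0.02393199  0.077     ] 0.0005937547120612945 0.11454007507061888
[[389. 263.]
 [389. 287.]
 [388. 310.]
 [387. 332.]
 [400. 263.]
 [398. 287.]
 [396. 310.]
 [394. 332.]]
```

View pics/w6z.png

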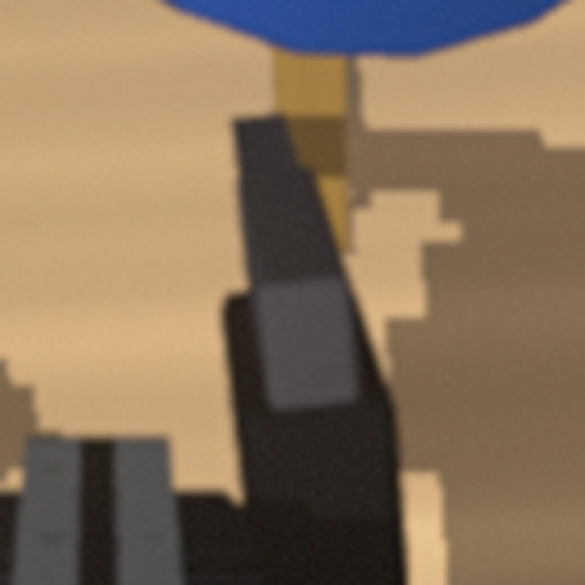

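Emit:
{"name": "move_arm", "arguments": {"rows": [{"tx":0,"ty":0.004,"tz":0.001,"ax":-0.3,"ay":-0.1,"az":0,"jaw":255},{"tx":0,"ty":0.004,"tz":0.001,"ax":-0.3,"ay":-0.1,"az":0,"jaw":255},{"tx":0.0015,"ty":0.0055,"tz":0,"ax":0,"ay":0,"az":4,"jaw":255},{"tx":0.0015,"ty":0.0055,"tz":0,"ax":0,"ay":0,"az":4,"jaw":255},{"tx":0.0015,"ty":0.0055,"tz":0,"ax":0,"ay":0,"az":4,"jaw":255},{"tx":0.0015,"ty":0.0055,"tz":0,"ax":0,"ay":0,"az":4,"jaw":255},{"tx":0.0015,"ty":0.0055,"tz":0,"ax":0,"ay":0,"az":4,"jaw":255},{"tx":0.0015,"ty":0.0055,"tz":0,"ax":0,"ay":0,"az":4,"jaw":255},{"tx":0.0015,"ty":0.0055,"tz":0,"ax":0,"ay":0,"az":4,"jaw":255},{"tx":0.0015,"ty":0.0055,"tz":0,"ax":0,"ay":0,"az":4,"jaw":255},{"tx":0.0015,"ty":0.0055,"tz":0,"ax":0,"ay":0,"az":4,"jaw":255}]}}

```text
time: 7.3
tool_pos: [0.6827, -0.0614, 0.0641]
tool_rot: [-0.001, 0.926, -0.377, -0.001]
contact_force: [0.5, 2.5, -0.1]
gripper_width: -0.001
```

Run:
```python
from h import *
where(); d=grab('wrist','wrist7')
im=cv2.resize(d['color'][200:330,300:430,::-1],None,fx=4.5,fy=4.5,interpolation=cv2.INTER_CUBIC);cv2.imwrite('pics/w7z.png',im)
```

```text
p [ 0.6827 -0.0614  0.0641] psi -0.7725 pivot in tool [-0.0724  0.0184  0.0001] tilt [-2.0e-04  2.5e-03 -1.0e+00] F [ 0.5   2.47 -0.06]
```

View pics/wrist7.png

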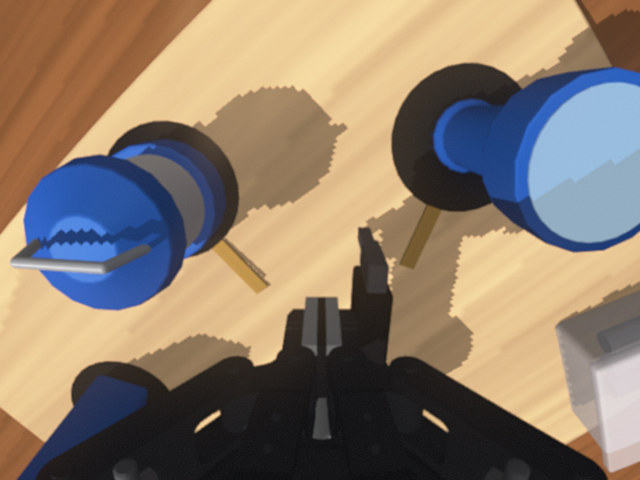

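View pics/w7z.png

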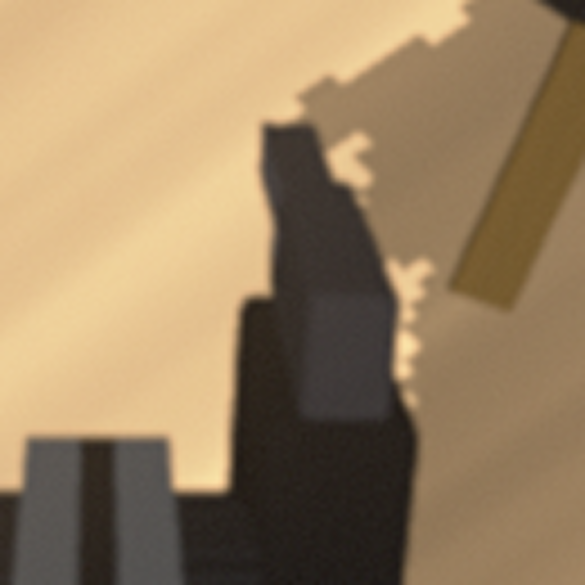

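```bash
cat >> h.py <<'E'
def armang(d,u,v,r=.1,z=.077):
    n=onz(d,u,v,z)[:2]-PIV; return np.arctan2(n[1],n[0]),np.linalg.norm(n)
E
python3 - <<'E'
from h import *
d=load('wrist7'); print(armang(d,377.7,264.8))
for n,t in (('lens',[.6872,-.1602,.118]),('place',[.683,-.159,.0185]),('base',[.6872,-.1602,.0185]),('placenom',[*(PIV+.15*np.array([np.cos(-1.123),np.sin(-1.123)])),.0185])): print(n,proj(d,[t]))
# place outline dark mask
h=cv2.cvtColor(d['color'],cv2.COLOR_RGB2HSV)
def circ(c,r,z): return proj(d,[[c[0]+r*np.cos(a),c[1]+r*np.sin(a),z] for a in np.linspace(0,6.28,60)]).astype(np.int32)
im=d['color'][:,:,::-1].copy()
c=[.6835,-.159]
cv2.polylines(im,[circ(c,.036,.0185)],True,(0,0,255),1)
cv2.polylines(im,[circ(c,.014,.0185)],True,(0,255,255),1)
cv2.polylines(im,[circ(c,.023,.118)],True,(0,255,0),1)
cv2.imwrite('pics/w7o.png',cv2.resize(im[40:290,370:640],None,fx=2.2,fy=2.2))
E
```

```text
(np.float64(-0.800436361961394), np.float64(0.1014742716861468))
lens [[598.52865133 166.92451837]]
place [[463.30313031 143.44780117]]
base [[459.98773303 135.36348808]]
placenom [[463.70143232 143.22846985]]
```

View pics/w7o.png

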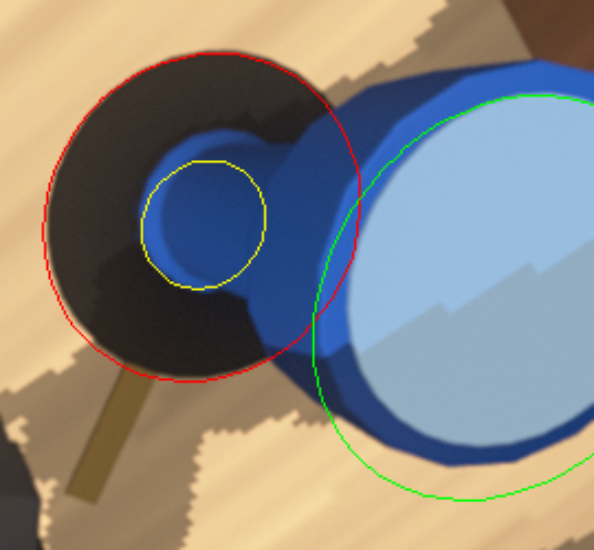

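```bash
cat >> h.py <<'E'
from scipy.optimize import least_squares
def lensfit(d,roi,z=.118,dbg=None):
    h=cv2.cvtColor(d['color'],cv2.COLOR_RGB2HSV);x0,y0,x1,y1=roi
    m=((h[...,0]>95)&(h[...,0]<118)&(h[...,1]>35)&(h[...,1]<125)&(h[...,2]>110)).astype(np.uint8)
    k=np.zeros_like(m);k[y0:y1,x0:x1]=m[y0:y1,x0:x1]
    cs,_=cv2.findContours(k,cv2.RETR_EXTERNAL,cv2.CHAIN_APPROX_NONE);c=max(cs,key=cv2.contourArea)[:,0]
    c=cv2.convexHull(c)[:,0];c=c[(c[:,0]>2)&(c[:,0]<636)&(c[:,1]>2)&(c[:,1]<476)]
    P=np.array([onz(d,u,v,z)[:2] for u,v in c]); cen=c.mean(0)
    f=least_squares(lambda q:np.hypot(P[:,0]-q[0],P[:,1]-q[1])-q[2],[*P.mean(0),.02],loss='soft_l1',f_scale=.001)
    return f.x,np.sqrt(np.mean(f.fun**2)),len(c),c.min(0),c.max(0)
E
python3 - <<'E'
from h import *
for f,r in (('wrist7',(500,60,640,260)),('top0',(375,180,415,225))):
    q=lensfit(load(f),r);print(f,q,'ang',np.arctan2(*(q[0][:2]-PIV)[::-1]))
d=load('wrist7')
# stem base lower-left edge points (zoom 2.2 offset 370,40)
P=np.array([onz(d,370+u/2.2,40+v/2.2,.0185)[:2] for u,v in [(141,205),(143,235),(152,262),(168,278),(185,288),(205,291)]])
f=least_squares(lambda q:np.hypot(P[:,0]-q[0],P[:,1]-q[1])-.014,[.685,-.16]);print(f.x,f.fun.round(4),np.arctan2(*(f.x-PIV)[::-1]))
E
```

```text
wrist7 (array([ 0.68618444, -0.16137868,  0.01969411]), np.float64(4.894016121823794e-05), 40, array([528,  82], dtype=int32), array([635, 242], dtype=int32)) ang -1.1100932200089495
top0 (array([ 0.68902176, -0.16187714,  0.0205252 ]), np.float64(0.000878435680381779), 12, array([390, 191], dtype=int32), array([404, 205], dtype=int32)) ang -1.0951347135508844
[ 0.68367306 -0.15891684] [ 0.001  -0.0004 -0.0004 -0.0004  0.0002  0.0008] -1.1177910855240185
```

Emit:
{"name": "move_arm", "arguments": {"rows": [{"tx":0.001,"ty":0.005,"tz":0,"ax":0,"ay":0,"az":4,"jaw":255},{"tx":0.001,"ty":0.005,"tz":0,"ax":0,"ay":0,"az":4,"jaw":255},{"tx":0.001,"ty":0.005,"tz":0,"ax":0,"ay":0,"az":4,"jaw":255},{"tx":0,"ty":0.002,"tz":0,"ax":0,"ay":0,"az":2,"jaw":255},{"tx":0,"ty":0,"tz":0,"ax":0,"ay":0,"az":0,"jaw":255}]}}

```text
time: 7.85
tool_pos: [0.6722, -0.0758, 0.0643]
tool_rot: [-0.001, 0.874, -0.486, 0.001]
contact_force: [0.7, 1.5, -0.2]
gripper_width: -0.003
```

Run:
```python
from h import *
where(); d=grab('wrist','wrist8')
im=cv2.resize(d['color'][200:330,300:430,::-1],None,fx=4.5,fy=4.5,interpolation=cv2.INTER_CUBIC);cv2.imwrite('pics/w8z.png',im)
q=lensfit(d,(300,0,640,260));print(q,'ang',np.arctan2(*(q[0][:2]-PIV)[::-1]))
```

```text
p [ 0.6722 -0.0758  0.0643] psi -1.016 pivot in tool [-0.0726  0.0188 -0.0001] tilt [ 2.9e-03  5.0e-04 -1.0e+00] F [ 0.67  1.49 -0.18]
(array([ 0.6861904 , -0.16133242,  0.01965457]), np.float64(4.9091136466886424e-05), 57, array([379,  37], dtype=int32), array([547, 212], dtype=int32)) ang -1.109924273364913
```

View pics/wrist8.png

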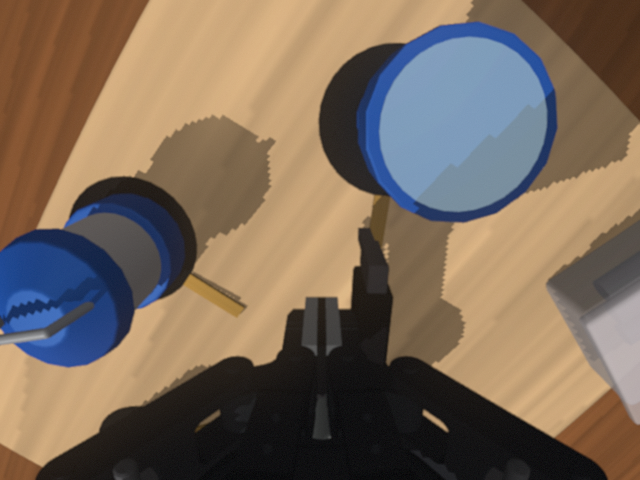

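View pics/w8z.png

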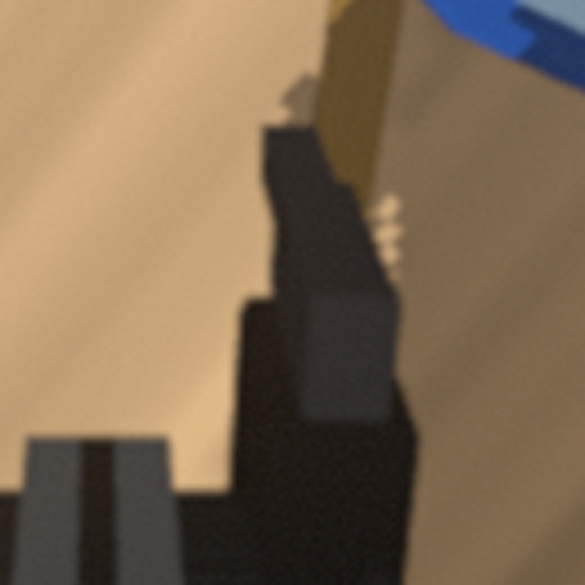

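Emit:
{"name": "move_arm", "arguments": {"rows": [{"tx":0.0005,"ty":0.002,"tz":0,"ax":0,"ay":0,"az":1.3,"jaw":255},{"tx":0.0005,"ty":0.002,"tz":0,"ax":0,"ay":0,"az":1.3,"jaw":255},{"tx":0,"ty":0.001,"tz":0,"ax":0,"ay":0,"az":0.8,"jaw":255},{"tx":0,"ty":0,"tz":0,"ax":0,"ay":0,"az":0,"jaw":255}]}}

```text
time: 8.3
tool_pos: [0.6687, -0.0791, 0.0643]
tool_rot: [-0.001, 0.859, -0.512, 0.002]
contact_force: [0.6, 0.5, -1.0]
gripper_width: -0.001
```

Run:
```python
from h import *
where(); d=grab('wrist','wrist9')
im=cv2.resize(d['color'][200:330,300:430,::-1],None,fx=4.5,fy=4.5,interpolation=cv2.INTER_CUBIC);cv2.imwrite('pics/w9z.png',im)
q=lensfit(d,(300,0,640,260));print(q,'ang',np.arctan2(*(q[0][:2]-PIV)[::-1]))
print(armang(d,377.7,264.8))
```

```text
p [ 0.6687 -0.0791  0.0643] psi -1.0758 pivot in tool [-0.0726  0.0185 -0.0002] tilt [ 3.8e-03  3.0e-04 -1.0e+00] F [ 0.55  0.47 -1.03]
(array([ 0.68624028, -0.1613139 ,  0.019636  ]), np.float64(4.079096209811183e-05), 61, array([337,  33], dtype=int32), array([508, 208], dtype=int32)) ang -1.1095791956520666
(np.float64(-1.1042944270862114), np.float64(0.10150299101535053))
```

View pics/w9z.png

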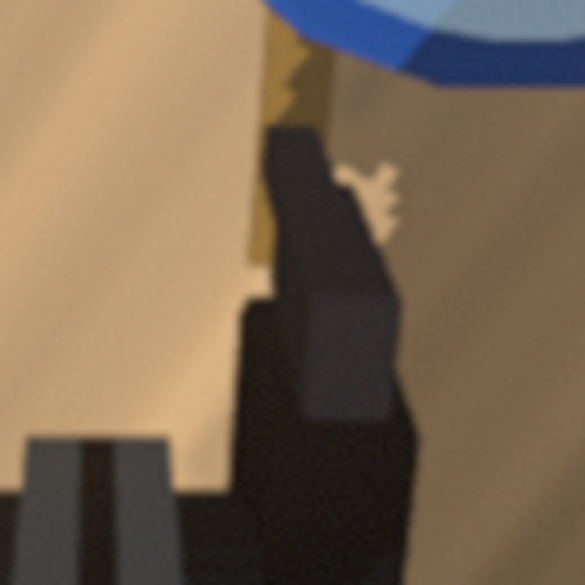

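Emit:
{"name": "move_arm", "arguments": {"rows": [{"tx":0,"ty":-0.006,"tz":0,"ax":0,"ay":0,"az":0,"jaw":255},{"tx":0,"ty":-0.008,"tz":0,"ax":0,"ay":0,"az":0,"jaw":255},{"tx":0,"ty":-0.004,"tz":-0.01,"ax":0,"ay":0,"az":0,"jaw":255},{"tx":0,"ty":0,"tz":-0.03,"ax":0,"ay":0,"az":0,"jaw":255},{"tx":0,"ty":0,"tz":-0.035,"ax":0,"ay":0,"az":0,"jaw":255},{"tx":0,"ty":0,"tz":-0.035,"ax":0,"ay":0,"az":0,"jaw":255},{"tx":-0.03,"ty":0,"tz":-0.03,"ax":0,"ay":0,"az":0,"jaw":255},{"tx":-0.035,"ty":0,"tz":-0.01,"ax":0,"ay":0,"az":0,"jaw":255},{"tx":-0.035,"ty":0,"tz":0,"ax":0,"ay":0,"az":0,"jaw":255}]}}

```text
time: 9.25
tool_pos: [0.6396, 0.0174, 0.2246]
tool_rot: [0.0, 0.858, -0.514, 0.002]
contact_force: [0.6, 1.0, 0.4]
gripper_width: -0.0
```

Run:
```python
from h import *
where(); d=grab('wrist','wrist10');grab('scene','scene10');grab('top','top10')
q=lensfit(d,(300,0,640,260));print(q,'ang',np.arctan2(*(q[0][:2]-PIV)[::-1]))
```

```text
p [0.6396 0.0174 0.2246] psi -1.0795 pivot in tool [0.0263 0.0386 0.    ] tilt [ 0.0028 -0.0018 -1.    ] F [0.59 1.05 0.44]Traceback (most recent call last):
  File "<stdin>", line 3, in <module>
  File "h.py", line 36, in lensfit
    cs,_=cv2.findContours(k,cv2.RETR_EXTERNAL,cv2.CHAIN_APPROX_NONE);c=max(cs,key=cv2.contourArea)[:,0]
                                                                       ~~~^^^^^^^^^^^^^^^^^^^^^^^^
ValueError: max() iterable argument is empty
```

View pics/wrist10.png

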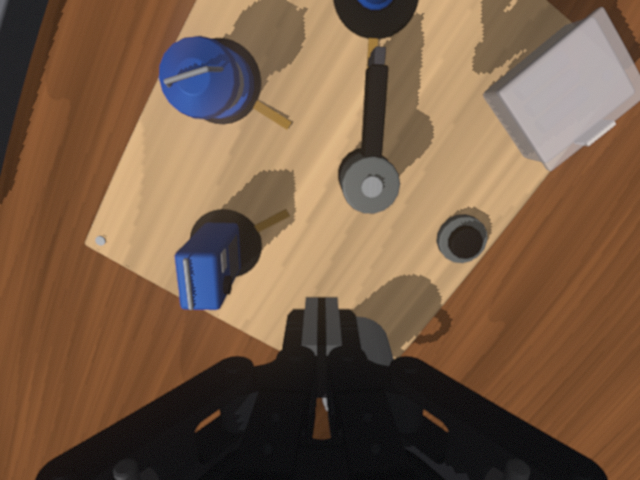

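View pics/scene10.png

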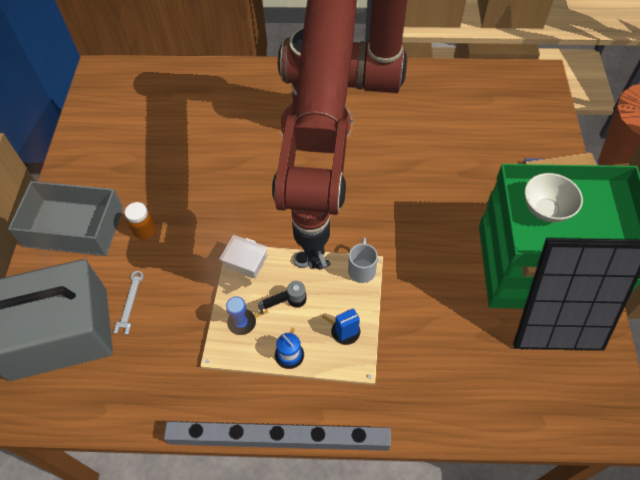

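Run:
```python
from h import *
d=load('wrist10')
im=cv2.resize(d['color'][20:220,290:460,::-1],None,fx=3,fy=3,interpolation=cv2.INTER_CUBIC);cv2.imwrite('pics/w10z.png',im)
g=d['color'].max(2).astype(int)
C=[]
for v in range(76,140,4):
    row=g[v]; xs=np.where(row[345:400]<40)[0]+345; print(v,xs.min(),xs.max(),end=' | ')
    C.append(((xs.min()+xs.max())/2,v))
print()
P=np.array([onz(d,u,v,.077)[:2] for u,v in C]); 
m=P.mean(0);u,s,vt=np.linalg.svd(P-m);dr=vt[0]; dr=dr*np.sign(-dr[1]); print('line ang',np.arctan2(dr[1],dr[0]),'resid',s[1]); n=np.array([-dr[1],dr[0]])
print('pivot off',(PIV-m)@n,'torch off',(np.array([.6862,-.1613])-m)@n)
print('boss/cap',onz(d,370,184,.078),onz(d,372.5,186.5,.0825))
```

```text
76 367 367 | 80 367 367 | Traceback (most recent call last):
  File "<stdin>", line 7, in <module>
    return umr_minimum(a, axis, None, out, keepdims, initial, where)
ValueError: zero-size array to reduction operation minimum which has no identity
```

View pics/w10z.png

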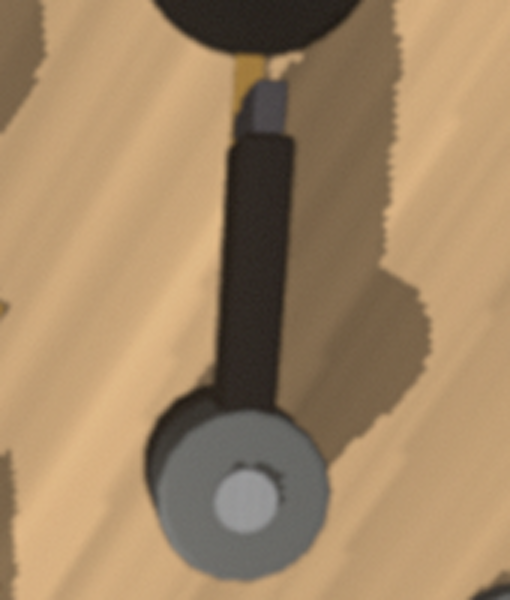

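Run:
```python
from h import *
d=load('wrist10')
g=d['color'].max(2).astype(float)
R=[];L=[]
for v in range(70,148,3):
    row=g[v,345:405]; dark=np.where(row<70)[0]; 
    i=dark.max(); e=i+(70-row[i])/(row[i+1]-row[i]); R.append((345+e,v)); j=dark.min(); e=j-(70-row[j])/(row[j-1]-row[j]); L.append((345+e,v))
print(R[0],R[-1],L[0],L[-1])
t=np.array([.6862,-.1613])
for nm,E in (('R',R),('L',L)):
    P=np.array([onz(d,u,v,.077)[:2] for u,v in E]); m=P.mean(0);_,s,vt=np.linalg.svd(P-m);dr=vt[0]*-np.sign(vt[0][1]);n=np.array([-dr[1],dr[0]])
    print(nm,'ang',np.arctan2(dr[1],dr[0]),s[1]/5,'pivot off',(PIV-m)@n,'torch off',(t-m)@n)
print('boss/cap',onz(d,290+243/3-.33,20+494/3-.33,.078),onz(d,290+246/3-.33,20+501/3-.33,.0825))
print('nose top end', armang(d,290+274/3-.33,20+82/3-.33), armang(d,290+270/3-.33,20+133/3-.33))
print('button',onz(d,466,240,.033))
```

```text
(np.float64(387.4666666666667), 70) (np.float64(381.81481481481484), 145) (np.float64(366.3636363636364), 70) (np.float64(361.15384615384613), 145)
R ang -1.1118005703356777 5.526612244857435e-05 pivot off 0.005853045729714087 torch off 0.006163706695657968
L ang -1.111071424427025 0.00012428350732704533 pivot off -0.009255907276383224 torch off -0.009057028121528655
boss/cap [ 0.61945652 -0.02571761  0.078     ] [ 0.61879619 -0.02501618  0.0825    ]
nose top end (np.float64(-1.112882155202972), np.float64(0.1002997723695538)) (np.float64(-1.111437837900969), np.float64(0.08895492907121692))
button [ 0.50374196 -0.01840901  0.033     ]
```

The arm bar's direction measures −1.1115 rad. The torch bearing is about −1.110 rad from the same camera, so they agree within about 0.3°. Next is the button.

Run:
```python
from h import *
print(manip.state()['joint_pos'].round(2))
plan([.504,-.016,.10],-1.08,5)
S=load('scene0');T=load('top0')
im=cv2.resize(S['color'][240:275,285:320,::-1],None,fx=14,fy=14,interpolation=cv2.INTER_CUBIC);cv2.imwrite('pics/btn.png',im)
```

```text
[-0.09  0.09  1.59 -0.    1.46  2.56]
{'tx': -0.0067, 'ty': 0.0269, 'tz': 0.0245, 'ax': 0.01, 'ay': -0.01, 'az': 0.05}
{'tx': -0.0067, 'ty': 0.0269, 'tz': 0.0245, 'ax': 0.01, 'ay': -0.01, 'az': 0.05}
{'tx': -0.0067, 'ty': 0.027, 'tz': 0.0245, 'ax': 0.01, 'ay': -0.01, 'az': 0.05}
{'tx': -0.0067, 'ty': 0.027, 'tz': 0.0245, 'ax': 0.01, 'ay': -0.01, 'az': 0.05}
{'tx': -0.0066, 'ty': 0.027, 'tz': 0.0245, 'ax': 0.01, 'ay': -0.01, 'az': 0.05}
```

View pics/btn.png

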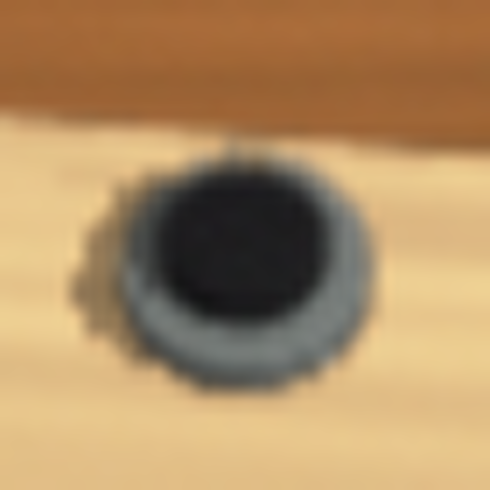

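Emit:
{"name": "move_arm", "arguments": {"rows": [{"tx":-0.007,"ty":0.028,"tz":0.01,"ax":0,"ay":0,"az":0,"jaw":255},{"tx":-0.007,"ty":0.028,"tz":0.02,"ax":0,"ay":0,"az":0,"jaw":255},{"tx":-0.007,"ty":0.028,"tz":0.025,"ax":0,"ay":0,"az":0,"jaw":255},{"tx":-0.007,"ty":0.028,"tz":0.025,"ax":0,"ay":0,"az":0,"jaw":255},{"tx":-0.006,"ty":0.022,"tz":0.025,"ax":0,"ay":0,"az":0,"jaw":255},{"tx":0,"ty":0,"tz":0,"ax":0,"ay":0,"az":0,"jaw":255}]}}

```text
time: 10.0
tool_pos: [0.5031, -0.0202, 0.1149]
tool_rot: [0.002, 0.858, -0.513, 0.002]
contact_force: [-0.1, 0.3, -0.3]
gripper_width: 0.003
```

Run:
```python
from h import *
where(); d=grab('wrist','wrist11')
plan([.504,-.016,.046],-1.08,3)
```

```text
p [ 0.5031 -0.0202  0.1149] psi -1.077 pivot in tool [ 0.0579 -0.0994  0.0001] tilt [ 6.0e-04 -4.9e-03 -1.0e+00] F [-0.12  0.34 -0.26]
{'tx': -0.0018, 'ty': -0.0, 'tz': 0.0239, 'ax': -0.05, 'ay': -0.15, 'az': 0.06}
{'tx': -0.0017, 'ty': -0.0001, 'tz': 0.0239, 'ax': -0.05, 'ay': -0.15, 'az': 0.06}
{'tx': -0.0017, 'ty': -0.0001, 'tz': 0.0239, 'ax': -0.05, 'ay': -0.15, 'az': 0.06}
```

View pics/wrist11.png

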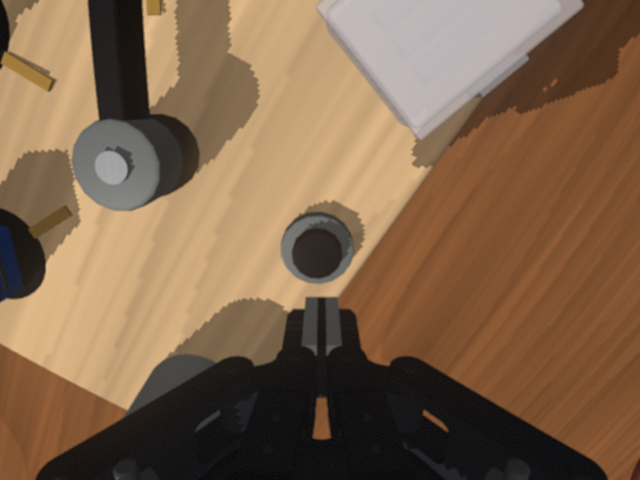

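Emit:
{"name": "move_arm", "arguments": {"rows": [{"tx":-0.0015,"ty":0,"tz":0.022,"ax":0,"ay":-0.1,"az":0,"jaw":255},{"tx":-0.0015,"ty":0,"tz":0.022,"ax":0,"ay":-0.1,"az":0,"jaw":255},{"tx":-0.001,"ty":0,"tz":0.02,"ax":0,"ay":-0.1,"az":0,"jaw":255},{"tx":0,"ty":0,"tz":0.004,"ax":0,"ay":0,"az":0,"jaw":255},{"tx":0,"ty":0,"tz":0,"ax":0,"ay":0,"az":0,"jaw":255}]}}

```text
time: 10.55
tool_pos: [0.5195, -0.0202, 0.0598]
tool_rot: [-0.004, 0.858, -0.513, 0.012]
contact_force: [0.7, 0.1, -0.1]
gripper_width: 0.002
```

Run:
```python
from h import *
where(); d=load('wrist11'); print(onz(d,317.5,252,.033)); grab('wrist','wrist12')
```

```text
p [ 0.5195 -0.0202  0.0598] psi -1.0785 pivot in tool [ 0.0499 -0.085   0.0024] tilt [ 0.0245 -0.005  -0.9997] F [ 0.74  0.05 -0.13]
[ 0.50368631 -0.01710064  0.033     ]
```

View pics/wrist12.png

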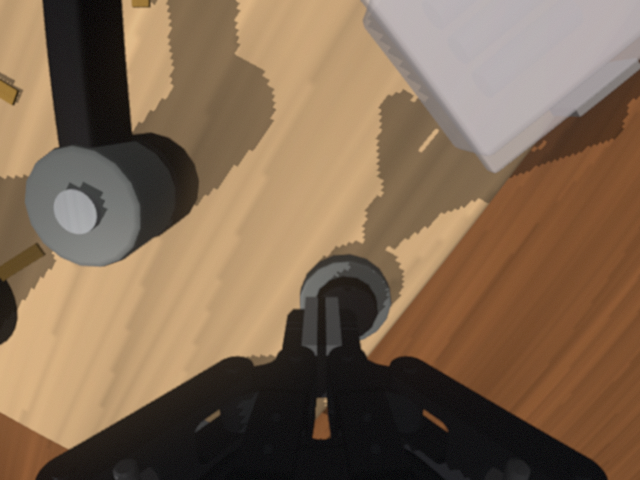

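Run:
```python
from h import *
s=manip.state();print(s['joint_pos'].round(3),s['joint_vel'].round(3))
plan([.504,-.017,.05],-1.08,5)
```

```text
[-1.820e-01 -4.200e-02  2.010e+00 -1.000e-03  1.147e+00  2.468e+00] [-0.001 -0.019  0.007  0.002 -0.    -0.001]
{'tx': -0.0021, 'ty': 0.0025, 'tz': 0.002, 'ax': -0.23, 'ay': -0.19, 'az': 0.02}
{'tx': -0.0021, 'ty': 0.0025, 'tz': 0.002, 'ax': -0.23, 'ay': -0.19, 'az': 0.02}
{'tx': -0.0021, 'ty': 0.0025, 'tz': 0.002, 'ax': -0.23, 'ay': -0.19, 'az': 0.02}
{'tx': -0.0021, 'ty': 0.0025, 'tz': 0.002, 'ax': -0.23, 'ay': -0.19, 'az': 0.02}
{'tx': -0.0021, 'ty': 0.0025, 'tz': 0.002, 'ax': -0.23, 'ay': -0.19, 'az': 0.02}
```

Emit:
{"name": "move_arm", "arguments": {"rows": [{"tx":-0.002,"ty":0.0025,"tz":0.002,"ax":-0.25,"ay":-0.2,"az":0,"jaw":255},{"tx":-0.002,"ty":0.0025,"tz":0.002,"ax":-0.25,"ay":-0.2,"az":0,"jaw":255},{"tx":-0.002,"ty":0.0025,"tz":0.002,"ax":-0.25,"ay":-0.2,"az":0,"jaw":255},{"tx":-0.002,"ty":0.0025,"tz":0.002,"ax":-0.25,"ay":-0.2,"az":0,"jaw":255},{"tx":-0.002,"ty":0.0025,"tz":0.002,"ax":-0.25,"ay":-0.2,"az":0,"jaw":255},{"tx":0,"ty":0,"tz":0,"ax":0,"ay":0,"az":0,"jaw":255}]}}

```text
time: 11.2
tool_pos: [0.5064, -0.0177, 0.0541]
tool_rot: [-0.0, 0.858, -0.513, 0.002]
contact_force: [0.5, 0.7, -0.2]
gripper_width: 0.0
```

Run:
```python
from h import *
where(); plan([.504,-.017,.038],-1.08,4)
```

```text
p [ 0.5064 -0.0177  0.0541] psi -1.0782 pivot in tool [ 0.0583 -0.0953  0.0004] tilt [ 0.0031 -0.0011 -1.    ] F [ 0.45  0.73 -0.2 ]
{'tx': -0.0004, 'ty': 0.0005, 'tz': 0.004, 'ax': -0.03, 'ay': -0.03, 'az': 0.03}
{'tx': -0.0004, 'ty': 0.0005, 'tz': 0.004, 'ax': -0.03, 'ay': -0.03, 'az': 0.03}
{'tx': -0.0004, 'ty': 0.0005, 'tz': 0.004, 'ax': -0.03, 'ay': -0.03, 'az': 0.03}
{'tx': -0.0004, 'ty': 0.0005, 'tz': 0.004, 'ax': -0.03, 'ay': -0.03, 'az': 0.03}
```

Emit:
{"name": "move_arm", "arguments": {"rows": [{"tx":-0.0005,"ty":0.001,"tz":0.004,"ax":0,"ay":0,"az":0,"jaw":255},{"tx":-0.0005,"ty":0.001,"tz":0.004,"ax":0,"ay":0,"az":0,"jaw":255},{"tx":-0.0005,"ty":0.001,"tz":0.004,"ax":0,"ay":0,"az":0,"jaw":255},{"tx":-0.0005,"ty":0.001,"tz":0.004,"ax":0,"ay":0,"az":0,"jaw":255},{"tx":0,"ty":0,"tz":0,"ax":0,"ay":0,"az":0,"jaw":255}]}}

```text
time: 11.7
tool_pos: [0.5024, -0.0179, 0.0373]
tool_rot: [-0.001, 0.858, -0.513, 0.002]
contact_force: [-0.5, 0.0, 3.2]
gripper_width: 0.003
```

Run:
```python
from h import *
where(); plan([.504,-.017,.034],-1.08,2)
```

```text
p [ 0.5024 -0.0179  0.0373] psi -1.0783 pivot in tool [ 0.0601 -0.099   0.0006] tilt [ 0.005  -0.0011 -1.    ] F [-0.47  0.01  3.18]
{'tx': -0.0, 'ty': -0.0009, 'tz': 0.0016, 'ax': -0.11, 'ay': -0.1, 'az': 0.05}
{'tx': -0.0, 'ty': -0.0009, 'tz': 0.0016, 'ax': -0.11, 'ay': -0.1, 'az': 0.05}
```

Emit:
{"name": "move_arm", "arguments": {"rows": [{"tx":0,"ty":0,"tz":0.002,"ax":0,"ay":0,"az":0,"jaw":255},{"tx":0,"ty":0,"tz":0.0015,"ax":0,"ay":0,"az":0,"jaw":255}]}}

```text
time: 11.9
tool_pos: [0.5024, -0.0179, 0.0343]
tool_rot: [-0.001, 0.858, -0.513, 0.002]
contact_force: [-1.6, 0.4, 4.5]
gripper_width: 0.001
```

Emit:
{"name": "move_arm", "arguments": {"rows": [{"tx":0,"ty":0,"tz":0.002,"ax":0,"ay":0,"az":0,"jaw":255}]}}

```text
time: 12.0
tool_pos: [0.5026, -0.0179, 0.0337]
tool_rot: [-0.0, 0.858, -0.513, 0.002]
contact_force: [-9.2, 1.0, 21.0]
gripper_width: -0.002
```

Emit:
{"name": "move_arm", "arguments": {"rows": [{"tx":0,"ty":0,"tz":0.002,"ax":0,"ay":0,"az":0,"jaw":255}]}}

```text
time: 12.1
tool_pos: [0.5026, -0.0179, 0.0338]
tool_rot: [0.0, 0.858, -0.513, 0.001]
contact_force: [-10.6, 2.7, 20.6]
gripper_width: -0.004
```

Emit:
{"name": "move_arm", "arguments": {"rows": [{"tx":0,"ty":0,"tz":-0.001,"ax":0,"ay":0,"az":0,"jaw":255}]}}

```text
time: 12.2
tool_pos: [0.5025, -0.0179, 0.0355]
tool_rot: [0.0, 0.858, -0.513, 0.0]
contact_force: [-2.2, 0.4, 4.7]
gripper_width: -0.003
```

Emit:
{"name": "move_arm", "arguments": {"rows": [{"tx":0,"ty":0,"tz":-0.002,"ax":0,"ay":0,"az":0,"jaw":255}]}}

```text
time: 12.3
tool_pos: [0.5025, -0.0179, 0.0377]
tool_rot: [0.0, 0.858, -0.513, 0.0]
contact_force: [-0.7, 0.3, 3.4]
gripper_width: -0.0
```

Emit:
{"name": "move_arm", "arguments": {"rows": [{"tx":0,"ty":0,"tz":-0.002,"ax":0,"ay":0,"az":0,"jaw":255}]}}

```text
time: 12.4
tool_pos: [0.5024, -0.0179, 0.0397]
tool_rot: [0.0, 0.858, -0.513, 0.0]
contact_force: [-0.2, 0.5, 1.2]
gripper_width: -0.0
```

Emit:
{"name": "move_arm", "arguments": {"rows": [{"tx":0,"ty":0,"tz":-0.001,"ax":0,"ay":0,"az":0,"jaw":255}]}}

```text
time: 12.5
tool_pos: [0.5025, -0.0179, 0.0406]
tool_rot: [0.0, 0.858, -0.513, 0.0]
contact_force: [0.1, 0.2, -0.6]
gripper_width: -0.0
```

Emit:
{"name": "move_arm", "arguments": {"rows": [{"tx":0,"ty":0,"tz":-0.002,"ax":0,"ay":0,"az":0,"jaw":255}]}}

```text
time: 12.6
tool_pos: [0.5022, -0.0179, 0.0421]
tool_rot: [0.0, 0.858, -0.513, 0.0]
contact_force: [-0.1, -0.0, -0.3]
gripper_width: 0.001
```

Emit:
{"name": "move_arm", "arguments": {"rows": [{"tx":0,"ty":0,"tz":-0.002,"ax":0,"ay":0,"az":0,"jaw":255}]}}

```text
time: 12.7
tool_pos: [0.5019, -0.0178, 0.0438]
tool_rot: [0.001, 0.858, -0.513, -0.0]
contact_force: [0.1, -0.2, 0.8]
gripper_width: -0.003
```

Emit:
{"name": "move_arm", "arguments": {"rows": [{"tx":0,"ty":0,"tz":-0.01,"ax":0,"ay":0,"az":0,"jaw":255},{"tx":0,"ty":0,"tz":-0.015,"ax":0,"ay":0,"az":0,"jaw":255},{"tx":0,"ty":0,"tz":-0.02,"ax":0,"ay":0,"az":0,"jaw":255},{"tx":0,"ty":0,"tz":-0.025,"ax":0,"ay":0,"az":0,"jaw":255},{"tx":0,"ty":0,"tz":-0.03,"ax":0,"ay":0,"az":0,"jaw":255},{"tx":0,"ty":0,"tz":-0.03,"ax":0,"ay":0,"az":0,"jaw":255},{"tx":0,"ty":0,"tz":-0.03,"ax":0,"ay":0,"az":0,"jaw":255},{"tx":0,"ty":0,"tz":-0.02,"ax":0,"ay":0,"az":0,"jaw":255},{"tx":0,"ty":0,"tz":0,"ax":0,"ay":0,"az":0,"jaw":255},{"tx":0,"ty":0,"tz":0,"ax":0,"ay":0,"az":0,"jaw":255}]}}

```text
time: 13.7
tool_pos: [0.501, -0.0175, 0.2344]
tool_rot: [0.0, 0.858, -0.513, 0.0]
contact_force: [-0.1, 0.7, -1.3]
gripper_width: 0.004
```

Run:
```python
from h import *
where(); d=grab('wrist','wrist13');s=grab('scene','scene13')
im=cv2.resize(s['color'][225:390,195:395,::-1],None,fx=4,fy=4,interpolation=cv2.INTER_CUBIC)[:600];cv2.imwrite('pics/s13z.png',im)
```

```text
p [ 0.501  -0.0175  0.2344] psi -1.0777 pivot in tool [ 0.0611 -0.1     0.0001] tilt [ 4.0e-04 -1.1e-03 -1.0e+00] F [-0.13  0.68 -1.31]
```

View pics/wrist13.png

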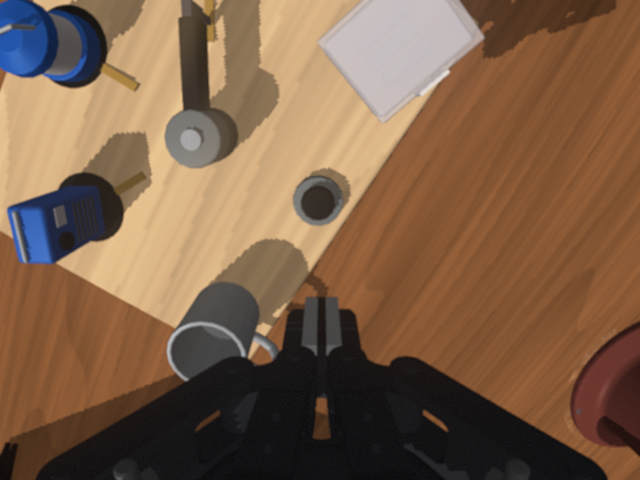

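View pics/s13z.png

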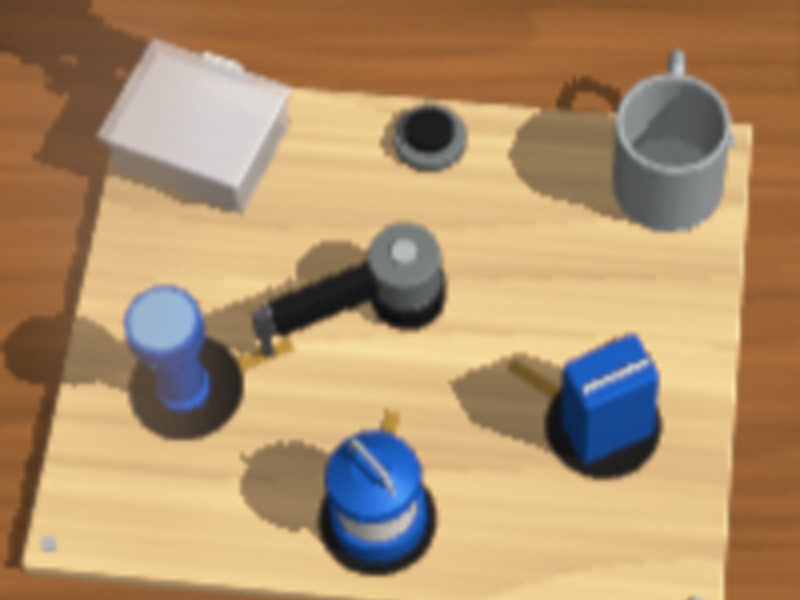

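The button is back out, the arm points at the torch, and the torch, lantern, radio, mug and snap box sit at the same pixels as before. I'm handing it in.

Run:
```python
from h import *
a=load('scene0')['color'].astype(int);b=load('scene13')['color'].astype(int)
for n,(x0,y0,x1,y1) in dict(torch=(225,290,250,328),lantern=(272,330,305,368),radio=(330,305,362,345),mug=(347,240,380,283),box=(220,235,268,278)).items():
    print(n,np.abs(a-b)[y0:y1,x0:x1].mean().round(2))
print(manip.job_done(), manip.state()['time'])
```

```text
torch 3.9
lantern 2.28
radio 2.21
mug 2.24
box 3.66
the job is handed in; nothing more can be done
the job is handed in; nothing more can be done
```

The contact arm now points at the torch, and the start button was pressed fully in and came back out. I handed the job in at about 13.8 s on the robot's clock, with the gripper clear above the board.

- **Contact arm:** I pushed it clockwise about 2.8 rad with the shut fingertips. The highest force reading between push moves was about 2.5 N. Seen from the wrist camera after backing off, the bar points along −1.111 rad and the torch bears −1.110 rad. The bar's centreline passes within about 1 mm of the torch's centre (about 0.3°).
- **Disagreement on the bearing:** the coarser top camera put the torch at −1.095 rad, about 0.9° off. I trusted the wrist view, which resolved the lens much better.
- **Start button:** contact began at about z = 0.040 m and it hit a hard stop at 0.0337 m, so the travel was about 6.3 mm against the stated 6 mm. The spring force was about 4.7 N just short of the stop, and I pressed against the stop with about 21 N. The force fell to zero on release, and the picture shows the button out again.
- **Button approach:** my first descent was too fast and drifted 16 mm sideways in the air above the button. I saw no sign of contact and corrected it before pressing.
- **Other things:** before-and-after scene pictures show the torch, lantern, radio, mug and snap box where they were. The bowl, jar and wrench were never approached, and I did not compare them in the last picture.

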